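Clamp a bracket with four clicks of the ratchet lever and hold it for tacking

TASK

Clamp the loose bracket in the tacking jig: take the jig's sprung lever by its upright knob, swing it anticlockwise (seen from above) through its free play until the ratchet starts to click, go on to the fourth click, not to the fifth at any time, and keep hold of the knob there. The clicks can only be felt, the lever springs back if let go, and the program finishes while the gripper is still holding the lever at four clicks with the bracket pressed against its stops. Leave the other things on the table alone.

Things in the scene. Friction and masses are not known exactly. Their poses are not given: they have to be found in the camera images.
- jig: tacking jig screwed to the table; origin on the table top straight under the lever's pivot, z up. Dark base plate 350 x 240 x 12 mm (x from -90 to 260 mm) with a round grey ratchet box, 150 mm across, top at 52 mm, centred on the origin. On its +x side the bracket lies before two 16 mm stop posts (x = 241, y = +-45 mm). Its -x side faces the robot, give or take 0.3 rad
- pivot (a point): on the lever's vertical pivot axis, 66 mm above the table (top face of the lever bar)
- lever_end (a point): on the axis of the upright black knob at the lever's end, 130 mm from the pivot axis, 100 mm above the table: the height to grip. The knob is a 22 mm cylinder, 70 to 124 mm above the table, and spins freely about its own axis, so a gripper need not turn with the lever. Lever bar below it: 24 mm wide, top at 66 mm. x axis along the lever away from the pivot, z up
- knob: the same upright black knob; origin at the centre of its underside, 70 mm above the table
- lever (a joint): lever angle (rad), 0 at its rest stop, growing anticlockwise seen from above, end stop at 1.6. At 0 the lever points 135 degrees anticlockwise from the jig's +x. A spring pushes it back: about 4.6 N at the knob at 0, 2.3 N more per rad; let go, it always returns to 0. Free play of 0.1 to 0.65 rad comes before the first tooth
- tooth_ring: ratchet teeth hidden in the round box; origin on the pivot axis, z up. Its angle differs each time; where the teeth sit is not marked: feel them. Each tooth is a click, one every 0.15 rad (20 mm at the knob): the push at the knob climbs some 3 N or more (to 8-12 N), then falls by 5-8 N over the next half click. The tip of the tooth is passed about the middle of that fall; then the click counts
- pad: steel pusher pad (10 x 50 x 18 mm) between box and bracket; with the lever at rest its origin is the jig's. It advances along the jig's +x by 15 mm per rad of the lever, pushes the bracket against the stop posts and then presses it through a soft spring (400 N/m)
- bracket: loose flat aluminium bracket, 125 (x) x 140 (y) x 6 mm, with two windows, lying on the base plate 1 to 4 mm short of the stop posts; origin at the centre of its underside. The pad pushes it: it need not be touched
- pin: bystander: small stepped steel locating pin, 24 mm across, 30 mm tall, standing on the base plate
- spacer: bystander: steel spacer ring, 28 mm across, 12 mm tall, lying on the base plate
- hammer: bystander: hammer lying on the table to the right
- wire_brush: bystander: wire brush with wooden handle lying on the table to the left
- bracket_stack: bystander: stack of eight brackets, 125 x 140 x 50 mm, on the left
- square: bystander: flat L-shaped steel square, 120 mm, 12 mm thick, on the right
- spray_can: bystander: metal can, 66 mm across, 170 mm tall, on the right

How it is judged:
By the outcome, as a careful person would: the job done as asked, in the order asked, and still so for the second after the job is handed in, while the arm keeps its last pose, push and grip.
It also fails if it takes over 67 s, if anything falls off the work surface, if the arm or the gripper's body presses on something with over 40 N, if the wrist force passes 120 N, or if a joint passes its speed limit or range.

ROBOT

A 6-joint arm with a two-finger parallel gripper is mounted at the origin on the work surface. World frame = base frame: x ahead of the robot, y to its left, z up, the work surface at z = 0. Lengths are in m, angles in rad, forces in N, time in s.
With the tool pointing down it reaches from about 0.4 to 0.925 m from the base axis. Payload 3.4 kg.
Tool frame: the origin (TCP) lies midway between the tips of the shut fingers; the grasp point (between the pads) lies 19 mm behind it; z points along the fingers, y is the line along which they close (so a half turn about z gives the same grasp; the last joint's range is limited). The gripper opens to 85 mm and grips with 20 to 120 N. Pads are 22 mm wide; open, the fingers measure 114 mm over their backs; the gripper's body (76 mm by 85 mm) begins 54 mm behind the grasp point. The pads swing forward as they close: fully open they stand 13 mm farther back than shut.
Start: joints at [1.242, 0.307, 1.506, -0, 1.328, -0.073], TCP at [0.146, 0.556, 0.231] pointing down, gripper open.
Joint ranges: [-3.12, 3.12], [-1.05, 2.28], [0.14, 2.33], [-1.42, 4.57], [0.1, 2.73], [-2.68, 2.68]. Speed limits (rad/s): [2.57, 2.57, 3.14, 3.14, 3.14, 3.14].

INTERFACE

Orientations are given as a rotation vector (axis times angle).
In Python, from cell import robot gives the robot as it stands.
- The arm moves only by the tool apply_moves, never from a script. Its argument "motion" is a list of rows, each a list of 4 numbers: the shift along the tool's x, y, z in m, then the turn about the tool's z in degrees. A call has 1 to 8 rows; each row is the pose to reach, as a shift and turn from the pose commanded when the call began, along the tool's axes at that moment; what a row does not reach only later rows make up. A row lasts 1/12 s, in which the tool goes at most 41.7 mm and 7.16 degrees, less where a joint would pass 70% of its speed; a pose out of reach is approached as far as the arm can. A call with a gripper value outside its range is refused whole. "hand" is the opening, from 0 (shut) to 1 (fully open), set as the call begins (left out, the last holds). The fingers move at their own pace and stop on an object; "squeeze" is the grip in N (left out, the last holds). Time passes only in rows, so rows that repeat a pose let the fingers close. It gives the time, the measured TCP pose, the force, the opening and the grip force at its end, in the units of the state.
- robot.read_state(): the state, without advancing time (a new reading comes with each control period).
- robot.get_image(name): name is "side" or "top"; returns the picture (420x560x3 uint8, blue, green, red); there is no depth.
- robot.camera_model(name): a dict with "camera_matrix" (3x3 intrinsics, pixels), "origin" and "attitude" of the camera in the world. Camera axes: x right, y down, z forward; pixel columns grow to the right and rows downward; lengths in m; the calibration is good to about 2 mm. A picture is of the moment at which its call begins. camera_model takes no time and is no camera call.
- robot.hand_in(): hands the job in; it is judged then, once.
The state is a dict: "t": time; "joints": joint angles; "dq": joint speeds; "joint_torque": joint torques, N m; "ee_pos": TCP position; "eef_rot": TCP orientation; "ft_force": force on the tool from outside, world axes, zero at the start; "wrist_torque": the same for the moment, N m; "width": finger opening in m; "grip_force": force on a finger pad.
Only numpy, scipy, OpenCV 4.12 (cv2) and the standard library are available. Lean on these libraries where they do the work, as an engineer would, in place of code of your own. Each camera call takes 0.05 s, during which the arm holds its last target. There are 200 camera calls.

## Working session

There is one attempt and no reset: what is moved stays moved. The work goes in short steps, Python scripts to look and compute and a tool call to move; the robot and the scene stay as the last step left them, time stands still between calls to the robot, and variables do not carry over. Pictures are saved under pics/ and viewed, at most 10 in all, crops included, and the job is handed in when it is done.

Besides the shell and the picture viewer there is one more tool, called after "Call:" by a JSON object that holds its "op" and its "data", one argument or row to a line. apply_moves: Moves the arm, as the interface text tells. Its arguments: {"type":"object","properties":{"motion":{"type":"array","items":{"type":"array","items":{"type":"number"}}},"hand":{"type":"number"},"squeeze":{"type":"number"}},"required":["motion"]}

```bash
mkdir -p pics
python3 - <<'E'
from cell import robot
import cv2
for n in("top","side"):
    cv2.imwrite(f"pics/{n}0.png",robot.get_image(n)); m=robot.camera_model(n); print(n,m)
s=robot.read_state(); print(s)
E
```

```text
top {'camera_matrix': array([[482.65736373,   0.        , 282.16998225],
       [  0.        , 482.65736373, 209.71809179],
       [  0.        ,   0.        ,   1.        ]]), 'origin': array([ 0.48592467, -0.05571204,  1.35970778]), 'attitude': array([-2.22336417,  2.17178181, -0.08179912])}
side {'camera_matrix': array([[380.54575159,   0.        , 281.82288468],
       [  0.        , 380.54575159, 202.83924726],
       [  0.        ,   0.        ,   1.        ]]), 'origin': array([0.31277867, 0.69777603, 0.74902769]), 'attitude': array([-0.44695879,  2.69226478, -1.25891602])}
{'t': 0.1, 'joints': array([ 1.24150535e+00,  3.07504611e-01,  1.50753235e+00,  1.69826920e-06,
        1.32838573e+00, -7.34916915e-02]), 'dq': array([-0.00033207, -0.00171136, -0.00387679, -0.00059924, -0.0003656 ,
       -0.00106602]), 'joint_torque': array([ 8.65607926e-04, -4.58539474e+01, -2.52608836e+01, -1.49490111e-04,
        5.75130878e-03,  3.18448116e-06]), 'ee_pos': array([0.14530509, 0.55570249, 0.23047339]), 'eef_rot': array([-4.00667566e-01, -3.11556606e+00,  2.81566351e-03]), 'ft_force': array([0.06291752, 0.26416372, 0.31081938]), 'wrist_torque': array([-0.02177307,  0.01899531, -0.02395468]), 'grip_force': 0.0, 'width': 0.08500032466824206}
```

View pics/top0.png

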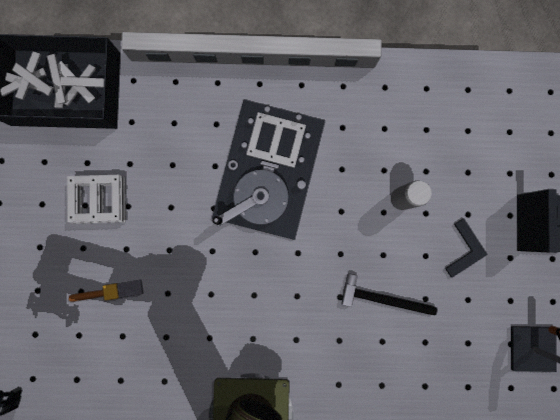

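View pics/side0.png

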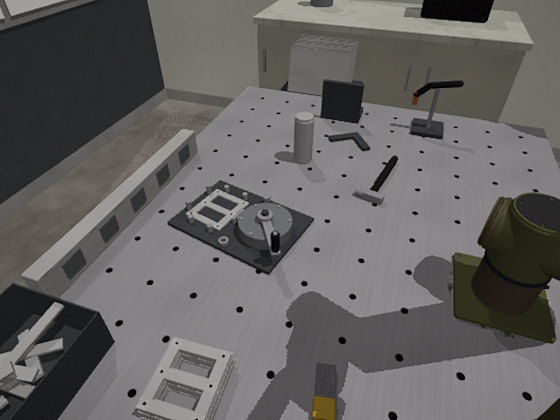

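The top view shows the plate with the box at about (260,196) and the knob at about (217,219). The side view shows the knob at about (276,241). I'll enlarge both.

```bash
cat > h.py <<'E'
import numpy as np,cv2
from cell import robot
from scipy.spatial.transform import Rotation as R
def ray(n,uv):
    m=robot.camera_model(n); d=np.linalg.solve(m["camera_matrix"],[uv[0],uv[1],1.])
    return m["origin"],R.from_rotvec(m["attitude"]).apply(d)
def onz(n,uv,z):
    o,d=ray(n,uv); return o+d*(z-o[2])/d[2]
def proj(n,p):
    m=robot.camera_model(n); c=R.from_rotvec(m["attitude"]).inv().apply(np.array(p)-m["origin"]); q=m["camera_matrix"]@c; return q[:2]/q[2]
E
python3 - <<'E'
from h import *
t=cv2.imread("pics/top0.png"); s=cv2.imread("pics/side0.png")
a=cv2.resize(t[95:245,195:335],None,fx=2.8,fy=2.8,interpolation=cv2.INTER_CUBIC)
b=cv2.resize(s[175:275,165:315],None,fx=2.6,fy=2.6,interpolation=cv2.INTER_CUBIC)
c=np.zeros((420,a.shape[1]+b.shape[1],3),np.uint8); c[:,:a.shape[1]]=a; c[:b.shape[0],a.shape[1]:]=b
c=np.clip(c*1.8,0,255).astype(np.uint8); cv2.imwrite("pics/c.png",c)
E
```

```text
(no output)
```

View pics/c.png

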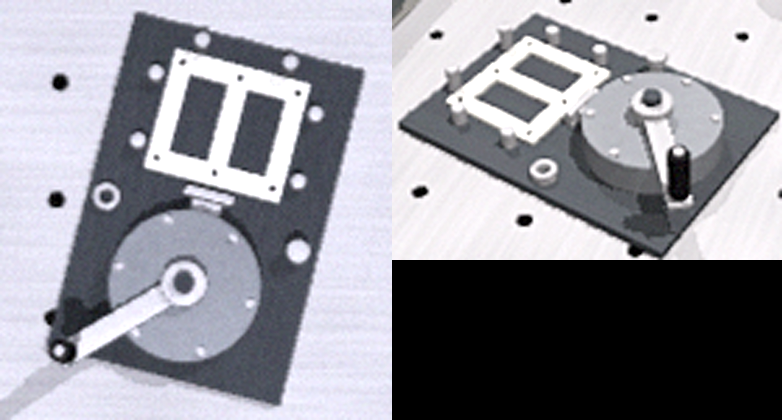

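The crop shows the knob top at (64,349), the hub at (184,283), and plate corners at (137,12), (363,71) and (280,404). In the side view the knob runs from (680,150) to (679,197).

Run:
```python
from h import *
T=lambda u,v:(195+u/2.8,95+v/2.8)
S=lambda u,v:(165+(u-392)/2.6,175+v/2.6)
c=[onz("top",T(*p),.012) for p in((137,12),(363,71),(280,404))]
print(*c,np.linalg.norm(c[0]-c[1]),np.linalg.norm(c[1]-c[2]))
ex=c[1]-c[2]; yaw=np.arctan2(ex[1],ex[0]); ey=c[0]-c[1]; y2=np.arctan2(ey[1],ey[0])-np.pi/2
print("yaw",yaw,y2)
yw=yaw*.6+y2*.4; Rz=R.from_euler('z',yw).as_matrix()
piv_c=np.mean([c[0]-Rz@[.26,.12,0],c[1]-Rz@[.26,-.12,0],c[2]-Rz@[-.09,-.12,0]],0)
print("pivot corners",piv_c,"box",onz("top",T(185,285),.052),"hub",onz("top",T(184,283),.075))
k=onz("top",T(64,349),.124); print("knob top",k,"side top",onz("side",S(680,150),.120))
p=piv_c; a=yw+np.deg2rad(135); print("pred knob",p[:2]+.13*np.array([np.cos(a),np.sin(a)]))
s=robot.read_state();print(R.from_rotvec(s["eef_rot"]).as_matrix().round(3))
```

```text
[0.87810089 0.04155576 0.012     ] [ 0.82374916 -0.18844656  0.012     ] [ 0.48561646 -0.1116575   0.012     ] 0.23633700096890506 0.34674238515648487
yaw -0.22330989728831607 -0.23205254125898733
pivot corners [ 0.59848772 -0.0149762   0.012     ] box [ 0.59874145 -0.01531504  0.052     ] hub [ 0.59864679 -0.01502386  0.075     ]
knob top [0.53122119 0.09135742 0.124     ] side top [0.53175671 0.0935003  0.12      ]
pred knob [0.52958875 0.09526414]
[[-0.967  0.253 -0.001]
 [ 0.253  0.967 -0.002]
 [ 0.    -0.002 -1.   ]]
```

Call:
{"op": "apply_moves", "data": {
  "motion": [
    [-0.02,-0.015,0,0],
    [-0.05,-0.036,0,0],
    [-0.08,-0.057,0,0],
    [-0.11,-0.079,0,0],
    [-0.14,-0.1,0,0],
    [-0.17,-0.121,0,0],
    [-0.2,-0.143,0,0],
    [-0.23,-0.164,0,0]
  ],
  "hand": 1,
  "squeeze": 80
}}

```text
t: 0.77
ee_pos: [0.327, 0.3376, 0.231]
eef_rot: [-0.4, -3.116, 0.001]
ft_force: [0.9, 0.3, -0.8]
width: 0.0853
grip_force: 0.0
```

Call:
{"op": "apply_moves", "data": {
  "motion": [
    [-0.03,-0.022,0,0],
    [-0.06,-0.044,0,0],
    [-0.1,-0.072,0,0],
    [-0.14,-0.1,0,0],
    [-0.18,-0.13,0,0],
    [-0.22,-0.156,0,0],
    [-0.245,-0.176,0,0],
    [-0.258,-0.185,0,0]
  ]
}}

```text
t: 1.43
ee_pos: [0.5306, 0.0926, 0.231]
eef_rot: [0.402, 3.116, -0.001]
ft_force: [0.1, 1.0, -0.2]
width: 0.0854
grip_force: 0.0
```

Run:
```python
from h import *
s=robot.read_state();M=R.from_rotvec(s["eef_rot"]).as_matrix();print(s["t"],s["ee_pos"],s["joints"],M.round(3))
print(M.T@(np.array([.5298,.0951,.082])-s["ee_pos"]))
b=robot.get_image("side"); t=robot.get_image("top")
c=np.hstack([cv2.resize(x,None,fx=2.6,fy=2.6,interpolation=cv2.INTER_CUBIC) for x in(b[140:290,190:340],t[130:280,150:300])])
cv2.imwrite("pics/d.png",np.clip(c*1.6,0,255).astype(np.uint8))
```

```text
1.4333 [0.53063203 0.0925852  0.23098226] [ 9.46995387e-02  2.56602374e-01  1.58147282e+00 -5.73080168e-04
  1.30361721e+00 -1.21911514e+00] [[-0.967  0.254 -0.   ]
 [ 0.254  0.967 -0.001]
 [-0.    -0.001 -1.   ]]
[0.00145795 0.0023034  0.14898087]
```

View pics/d.png

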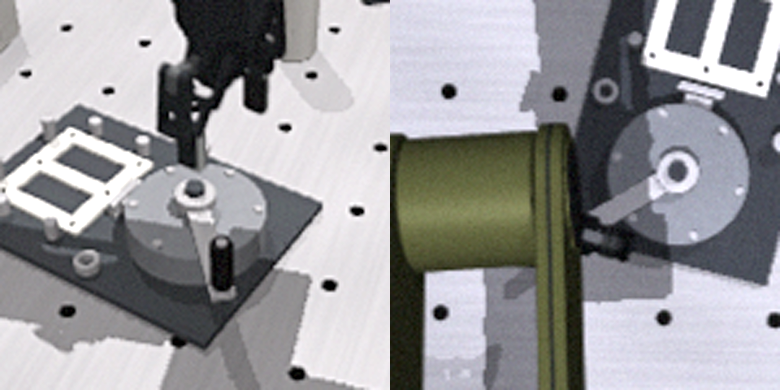

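The side view shows the knob standing free under the open gripper, with nothing in the way. I'll go down.

Call:
{"op": "apply_moves", "data": {
  "motion": [
    [0.0015,0.0023,0.015,0],
    [0.0015,0.0023,0.035,0],
    [0.0015,0.0023,0.055,0],
    [0.0015,0.0023,0.075,0],
    [0.0015,0.0023,0.09,0],
    [0.0015,0.0023,0.105,0],
    [0.0015,0.0023,0.12,0],
    [0.0015,0.0023,0.13,0]
  ]
}}

```text
t: 2.2
ee_pos: [0.5267, 0.0983, 0.0996]
eef_rot: [-0.4, -3.113, 0.001]
ft_force: [-0.1, -0.0, 0.6]
width: 0.0854
grip_force: 0.0
```

Call:
{"op": "apply_moves", "data": {
  "motion": [
    [0,0,0.007,0],
    [0,0,0.014,0],
    [0,0,0.018,0],
    [0,0,0.018,0]
  ]
}}

```text
t: 2.53
ee_pos: [0.5281, 0.0979, 0.0827]
eef_rot: [-0.4, -3.115, 0.0]
ft_force: [-0.5, 0.5, 0.4]
width: 0.0853
grip_force: 0.0
```

Call:
{"op": "apply_moves", "data": {
  "motion": [
    [0,0,0,0],
    [0,0,0,0],
    [0,0,0,0],
    [0,0,0,0],
    [0,0,0,0],
    [0,0,0,0],
    [0,0,0,0],
    [0,0,0,0]
  ],
  "hand": 0,
  "squeeze": 60
}}

```text
t: 3.2
ee_pos: [0.5288, 0.0981, 0.0839]
eef_rot: [0.401, 3.115, 0.001]
ft_force: [-1.0, 1.7, 5.1]
width: 0.0208
grip_force: 58.5
```

Run:
```python
from h import *
s=robot.read_state();print({k:np.round(s[k],4) for k in("t","ee_pos","ft_force","wrist_torque","width","grip_force")})
b=robot.get_image("side")
cv2.imwrite("pics/e.png",np.clip(cv2.resize(b[140:290,190:340],None,fx=3,fy=3)*1.6,0,255).astype(np.uint8))
```

```text
{'t': np.float64(3.2), 'ee_pos': array([0.5288, 0.0981, 0.0839]), 'ft_force': array([-0.9759,  1.7027,  5.1183]), 'wrist_torque': array([ 0.1543,  0.159 , -0.0284]), 'width': np.float64(0.0208), 'grip_force': np.float64(58.4917)}
```

View pics/e.png

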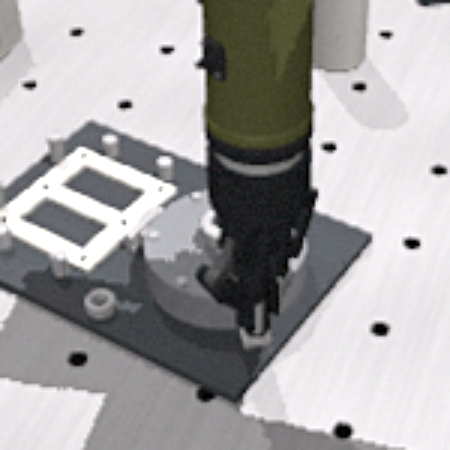

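The fingers hold the knob (opening 20.8 mm, grip 58 N). Next I'll tabulate arc increments in tool axes.

```bash
cat >> h.py <<'E'
P=np.array([.5288,.0981])-.13*np.array([np.cos(np.deg2rad(122)),np.sin(np.deg2rad(122))])
A=np.array([[-.967,.254],[.254,.967]])
def pt(th): a=np.deg2rad(122)+th; return P+.13*np.array([np.cos(a),np.sin(a)])
def ana(xy,f):
    d=np.array(xy)-P; a=np.arctan2(d[1],d[0]); th=(a-np.deg2rad(122)+np.pi)%(2*np.pi)-np.pi
    t=np.array([-np.sin(a),np.cos(a)]); return th.round(3),np.hypot(*d).round(4),"push",(-(np.array(f)@t)).round(1),"rad",(np.array(f)@(d/np.hypot(*d))).round(1)
E
python3 - <<'E'
from h import *
for i in range(44):
    a=i*.03; print(round(a+.03,2),(A@(pt(a+.015)-pt(a))*1e3).round(1),(A@(pt(a+.03)-pt(a))*1e3).round(1))
E
```

```text
0.03 [ 1.3 -1.4] [ 2.6 -2.9]
0.06 [ 1.3 -1.5] [ 2.5 -3. ]
0.09 [ 1.2 -1.5] [ 2.5 -3. ]
0.12 [ 1.2 -1.5] [ 2.4 -3.1]
0.15 [ 1.1 -1.6] [ 2.3 -3.2]
0.18 [ 1.1 -1.6] [ 2.2 -3.2]
0.21 [ 1.  -1.6] [ 2.1 -3.3]
0.24 [ 1.  -1.7] [ 2.  -3.4]
0.27 [ 0.9 -1.7] [ 1.9 -3.4]
0.3 [ 0.9 -1.7] [ 1.8 -3.5]
0.33 [ 0.8 -1.8] [ 1.7 -3.5]
0.36 [ 0.8 -1.8] [ 1.6 -3.6]
0.39 [ 0.7 -1.8] [ 1.4 -3.6]
0.42 [ 0.7 -1.8] [ 1.3 -3.7]
0.45 [ 0.6 -1.8] [ 1.2 -3.7]
0.48 [ 0.6 -1.9] [ 1.1 -3.7]
0.51 [ 0.5 -1.9] [ 1.  -3.8]
0.54 [ 0.5 -1.9] [ 0.9 -3.8]
0.57 [ 0.4 -1.9] [ 0.8 -3.8]
0.6 [ 0.3 -1.9] [ 0.7 -3.8]
0.63 [ 0.3 -1.9] [ 0.5 -3.9]
0.66 [ 0.2 -1.9] [ 0.4 -3.9]
0.69 [ 0.2 -1.9] [ 0.3 -3.9]
0.72 [ 0.1 -1.9] [ 0.2 -3.9]
0.75 [ 0.1 -1.9] [ 0.1 -3.9]
0.78 [-0.  -1.9] [-0.  -3.9]
0.81 [-0.1 -1.9] [-0.2 -3.9]
0.84 [-0.1 -1.9] [-0.3 -3.9]
0.87 [-0.2 -1.9] [-0.4 -3.9]
0.9 [-0.2 -1.9] [-0.5 -3.9]
0.93 [-0.3 -1.9] [-0.6 -3.8]
0.96 [-0.4 -1.9] [-0.7 -3.8]
0.99 [-0.4 -1.9] [-0.8 -3.8]
1.02 [-0.5 -1.9] [-1.  -3.8]
1.05 [-0.5 -1.9] [-1.1 -3.7]
1.08 [-0.6 -1.9] [-1.2 -3.7]
1.11 [-0.6 -1.8] [-1.3 -3.7]
1.14 [-0.7 -1.8] [-1.4 -3.6]
1.17 [-0.7 -1.8] [-1.5 -3.6]
1.2 [-0.8 -1.8] [-1.6 -3.5]
1.23 [-0.9 -1.8] [-1.7 -3.5]
1.26 [-0.9 -1.7] [-1.8 -3.4]
1.29 [-1.  -1.7] [-1.9 -3.4]
1.32 [-1.  -1.7] [-2.  -3.3]
```

Call:
{"op": "apply_moves", "data": {
  "motion": [
    [0.0013,-0.0014,0,0],
    [0.0026,-0.0029,0,0],
    [0.0026,-0.0029,0,0]
  ]
}}

```text
t: 3.5
ee_pos: [0.5268, 0.0967, 0.0839]
eef_rot: [0.401, 3.113, 0.004]
ft_force: [2.6, 4.5, 2.7]
width: 0.0209
grip_force: 58.6
```

Call:
{"op": "apply_moves", "data": {
  "motion": [
    [0.0013,-0.0015,0,0],
    [0.0025,-0.003,0,0],
    [0.0025,-0.003,0,0]
  ]
}}

```text
t: 3.75
ee_pos: [0.5235, 0.0945, 0.0839]
eef_rot: [0.401, 3.113, 0.004]
ft_force: [1.8, 6.8, 2.9]
width: 0.0208
grip_force: 58.6
```

Call:
{"op": "apply_moves", "data": {
  "motion": [
    [0.0012,-0.0015,0,0],
    [0.0025,-0.003,0,0],
    [0.0025,-0.003,0,0]
  ]
}}

```text
t: 4.0
ee_pos: [0.5203, 0.0922, 0.0839]
eef_rot: [0.401, 3.113, 0.004]
ft_force: [2.4, 5.1, 3.2]
width: 0.0207
grip_force: 58.6
```

Call:
{"op": "apply_moves", "data": {
  "motion": [
    [0.0012,-0.0015,0,0],
    [0.0024,-0.0031,0,0],
    [0.0024,-0.0031,0,0]
  ]
}}

```text
t: 4.25
ee_pos: [0.5171, 0.0898, 0.0839]
eef_rot: [0.401, 3.113, 0.004]
ft_force: [1.2, 6.2, 2.6]
width: 0.0209
grip_force: 58.6
```

Call:
{"op": "apply_moves", "data": {
  "motion": [
    [0.0011,-0.0016,0,0],
    [0.0023,-0.0032,0,0],
    [0.0023,-0.0032,0,0]
  ]
}}

```text
t: 4.5
ee_pos: [0.514, 0.0873, 0.0839]
eef_rot: [0.401, 3.113, 0.004]
ft_force: [1.7, 5.6, 2.2]
width: 0.0207
grip_force: 58.7
```

Call:
{"op": "apply_moves", "data": {
  "motion": [
    [0.0011,-0.0016,0,0],
    [0.0022,-0.0032,0,0],
    [0.0022,-0.0032,0,0]
  ]
}}

```text
t: 4.75
ee_pos: [0.5111, 0.0848, 0.0839]
eef_rot: [0.401, 3.113, 0.004]
ft_force: [1.8, 5.4, 2.8]
width: 0.0209
grip_force: 58.7
```

Call:
{"op": "apply_moves", "data": {
  "motion": [
    [0.001,-0.0016,0,0],
    [0.0021,-0.0033,0,0],
    [0.0021,-0.0033,0,0]
  ]
}}

```text
t: 5.0
ee_pos: [0.5082, 0.0821, 0.0839]
eef_rot: [0.401, 3.113, 0.004]
ft_force: [1.7, 6.4, 3.3]
width: 0.0208
grip_force: 58.7
```

Call:
{"op": "apply_moves", "data": {
  "motion": [
    [0.001,-0.0017,0,0],
    [0.002,-0.0034,0,0],
    [0.002,-0.0034,0,0]
  ]
}}

```text
t: 5.25
ee_pos: [0.5053, 0.0793, 0.0839]
eef_rot: [0.401, 3.113, 0.004]
ft_force: [0.7, 5.4, 3.4]
width: 0.0205
grip_force: 58.7
```

The push is steady at about 5 N, so this is still free play.

Call:
{"op": "apply_moves", "data": {
  "motion": [
    [0.0009,-0.0017,0,0],
    [0.0019,-0.0034,0,0],
    [0.0019,-0.0034,0,0]
  ]
}}

```text
t: 5.5
ee_pos: [0.5027, 0.0765, 0.0839]
eef_rot: [0.401, 3.113, 0.004]
ft_force: [1.7, 6.1, 4.3]
width: 0.0203
grip_force: 58.7
```

Call:
{"op": "apply_moves", "data": {
  "motion": [
    [0.0009,-0.0017,0,0],
    [0.0018,-0.0035,0,0],
    [0.0018,-0.0035,0,0]
  ]
}}

```text
t: 5.75
ee_pos: [0.5008, 0.0745, 0.0839]
eef_rot: [0.402, 3.112, 0.007]
ft_force: [2.4, 9.6, 2.4]
width: 0.0206
grip_force: 58.7
```

Call:
{"op": "apply_moves", "data": {
  "motion": [
    [0.0008,-0.0018,0,0],
    [0.0017,-0.0035,0,0],
    [0.0017,-0.0035,0,0]
  ]
}}

```text
t: 6.0
ee_pos: [0.4979, 0.0712, 0.0838]
eef_rot: [0.401, 3.113, 0.005]
ft_force: [0.3, 4.2, 4.0]
width: 0.0205
grip_force: 58.9
```

Call:
{"op": "apply_moves", "data": {
  "motion": [
    [0.0008,-0.0018,0,0],
    [0.0016,-0.0036,0,0],
    [0.0016,-0.0036,0,0]
  ]
}}

```text
t: 6.25
ee_pos: [0.4949, 0.0675, 0.0839]
eef_rot: [0.401, 3.114, 0.003]
ft_force: [0.5, 4.3, 4.6]
width: 0.0206
grip_force: 58.9
```

Call:
{"op": "apply_moves", "data": {
  "motion": [
    [0.0007,-0.0018,0,0],
    [0.0014,-0.0036,0,0],
    [0.0014,-0.0036,0,0]
  ]
}}

```text
t: 6.5
ee_pos: [0.4923, 0.0641, 0.0839]
eef_rot: [0.401, 3.114, 0.003]
ft_force: [-0.4, 4.6, 5.6]
width: 0.0208
grip_force: 58.9
```

Call:
{"op": "apply_moves", "data": {
  "motion": [
    [0.0007,-0.0018,0,0],
    [0.0013,-0.0037,0,0],
    [0.0013,-0.0037,0,0]
  ]
}}

```text
t: 6.75
ee_pos: [0.4903, 0.0612, 0.0839]
eef_rot: [0.402, 3.114, 0.004]
ft_force: [0.4, 6.9, 3.9]
width: 0.0207
grip_force: 58.9
```

Call:
{"op": "apply_moves", "data": {
  "motion": [
    [0.0006,-0.0018,0,0],
    [0.0012,-0.0037,0,0],
    [0.0012,-0.0037,0,0]
  ]
}}

```text
t: 7.0
ee_pos: [0.4887, 0.0588, 0.0839]
eef_rot: [0.403, 3.113, 0.007]
ft_force: [2.1, 9.0, 3.5]
width: 0.0205
grip_force: 59.0
```

Call:
{"op": "apply_moves", "data": {
  "motion": [
    [0.0006,-0.0019,0,0],
    [0.0011,-0.0037,0,0],
    [0.0011,-0.0037,0,0]
  ]
}}

```text
t: 7.25
ee_pos: [0.4864, 0.0551, 0.0839]
eef_rot: [0.402, 3.114, 0.005]
ft_force: [-0.1, 6.3, 6.5]
width: 0.0206
grip_force: 59.1
```

```bash
cat > an.py <<'E'
from h import *
D=""".5053 .0793 .7 5.4
.5027 .0765 1.7 6.1
.5008 .0745 2.4 9.6
.4979 .0712 .3 4.2
.4949 .0675 .5 4.3
.4923 .0641 -.4 4.6
.4903 .0612 .4 6.9
.4887 .0588 2.1 9.
.4864 .0551 -.1 6.3"""
for l in D.split("\n"):
    x=list(map(float,l.split())); print(*ana(x[:2],x[2:]))
E
python3 an.py
```

```text
0.232 0.13 push 4.3 rad 3.3
0.261 0.1299 push 5.6 rad 2.9
0.283 0.13 push 8.8 rad 4.6
0.316 0.13 push 3.4 rad 2.5
0.353 0.13 push 3.7 rad 2.2
0.386 0.1301 push 3.5 rad 3.0
0.413 0.13 push 5.9 rad 3.6
0.435 0.13 push 8.7 rad 3.1
0.469 0.13 push 5.3 rad 3.3
```

The first two peaks are at about 0.285 and 0.435 rad. I expect the third at about 0.585 and the fourth at about 0.735.

Call:
{"op": "apply_moves", "data": {
  "motion": [
    [0.0005,-0.0019,0,0],
    [0.001,-0.0038,0,0],
    [0.001,-0.0038,0,0]
  ]
}}

```text
t: 7.5
ee_pos: [0.484, 0.0512, 0.0838]
eef_rot: [0.401, 3.114, 0.003]
ft_force: [-0.5, 4.8, 5.8]
width: 0.0211
grip_force: 59.1
```

Call:
{"op": "apply_moves", "data": {
  "motion": [
    [0.0005,-0.0019,0,0],
    [0.0009,-0.0038,0,0],
    [0.0009,-0.0038,0,0]
  ]
}}

```text
t: 7.75
ee_pos: [0.482, 0.0474, 0.0838]
eef_rot: [0.401, 3.115, 0.003]
ft_force: [-0.4, 4.0, 5.6]
width: 0.0206
grip_force: 59.2
```

Call:
{"op": "apply_moves", "data": {
  "motion": [
    [0.0004,-0.0019,0,0],
    [0.0008,-0.0038,0,0],
    [0.0008,-0.0038,0,0]
  ]
}}

```text
t: 8.0
ee_pos: [0.4805, 0.0442, 0.0839]
eef_rot: [0.402, 3.114, 0.004]
ft_force: [1.0, 6.8, 5.6]
width: 0.0203
grip_force: 59.2
```

Call:
{"op": "apply_moves", "data": {
  "motion": [
    [0.0003,-0.0019,0,0],
    [0.0007,-0.0038,0,0],
    [0.0007,-0.0038,0,0]
  ]
}}

```text
t: 8.25
ee_pos: [0.4793, 0.0417, 0.0839]
eef_rot: [0.403, 3.113, 0.007]
ft_force: [1.3, 10.0, 5.0]
width: 0.0207
grip_force: 59.2
```

Call:
{"op": "apply_moves", "data": {
  "motion": [
    [0.0003,-0.0019,0,0],
    [0.0005,-0.0039,0,0],
    [0.0005,-0.0039,0,0]
  ]
}}

```text
t: 8.5
ee_pos: [0.4774, 0.0375, 0.0838]
eef_rot: [0.402, 3.114, 0.004]
ft_force: [0.0, 4.7, 6.4]
width: 0.0203
grip_force: 59.2
```

Call:
{"op": "apply_moves", "data": {
  "motion": [
    [0.0002,-0.0019,0,0],
    [0.0004,-0.0039,0,0],
    [0.0004,-0.0039,0,0]
  ]
}}

```text
t: 8.75
ee_pos: [0.4757, 0.0333, 0.0838]
eef_rot: [0.401, 3.115, 0.003]
ft_force: [-0.6, 4.6, 6.7]
width: 0.0209
grip_force: 59.2
```

Call:
{"op": "apply_moves", "data": {
  "motion": [
    [0.0002,-0.0019,0,0],
    [0.0003,-0.0039,0,0],
    [0.0003,-0.0039,0,0]
  ]
}}

```text
t: 9.0
ee_pos: [0.4744, 0.0294, 0.0838]
eef_rot: [0.401, 3.115, 0.003]
ft_force: [0.0, 4.8, 5.9]
width: 0.0205
grip_force: 59.3
```

Call:
{"op": "apply_moves", "data": {
  "motion": [
    [0.0001,-0.0019,0,0],
    [0.0002,-0.0039,0,0],
    [0.0002,-0.0039,0,0]
  ]
}}

```text
t: 9.25
ee_pos: [0.4733, 0.026, 0.0838]
eef_rot: [0.402, 3.115, 0.004]
ft_force: [-0.1, 7.1, 6.6]
width: 0.0208
grip_force: 59.3
```

The third click is passed and the fourth is climbing. Three more steps, to a commanded 0.81.

Call:
{"op": "apply_moves", "data": {
  "motion": [
    [0.0001,-0.0019,0,0],
    [0.0001,-0.0039,0,0],
    [0.0001,-0.0039,0,0]
  ]
}}

```text
t: 9.5
ee_pos: [0.4725, 0.0232, 0.0838]
eef_rot: [0.403, 3.114, 0.006]
ft_force: [-0.2, 9.2, 6.4]
width: 0.0209
grip_force: 59.3
```

Call:
{"op": "apply_moves", "data": {
  "motion": [
    [0,-0.0019,0,0],
    [0,-0.0039,0,0],
    [0,-0.0039,0,0]
  ]
}}

```text
t: 9.75
ee_pos: [0.4713, 0.0187, 0.0838]
eef_rot: [0.402, 3.115, 0.004]
ft_force: [-0.5, 5.4, 7.1]
width: 0.0204
grip_force: 59.3
```

Call:
{"op": "apply_moves", "data": {
  "motion": [
    [-0.0001,-0.0019,0,0],
    [-0.0002,-0.0039,0,0],
    [-0.0002,-0.0039,0,0]
  ]
}}

```text
t: 10.0
ee_pos: [0.4703, 0.0145, 0.0838]
eef_rot: [0.401, 3.115, 0.003]
ft_force: [0.2, 5.1, 7.4]
width: 0.0209
grip_force: 59.3
```

Run:
```python
from h import *
for x in [(.4793,.0417,1.3,10),(.4774,.0375,0,4.7),(.4744,.0294,0,4.8),(.4733,.026,-.1,7.1)]: print(*ana(x[:2],x[2:]))
s=robot.read_state(); print(s["ee_pos"],s["width"],*ana(s["ee_pos"][:2],s["ft_force"][:2]))
t=robot.get_image("top"); b=robot.get_image("side")
c=np.hstack([cv2.resize(x,None,fx=2.6,fy=2.6,interpolation=cv2.INTER_CUBIC) for x in(b[140:290,150:300],t[95:245,195:345])])
cv2.imwrite("pics/f.png",np.clip(c*1.7,0,255).astype(np.uint8))
```

```text
0.585 0.1301 push 9.6 rad 3.0
0.621 0.1301 push 4.3 rad 1.8
0.687 0.1301 push 4.5 rad 1.5
0.715 0.1301 push 6.8 rad 2.2
[0.47029822 0.01452847 0.0838381 ] 0.020853985238751697 0.806 0.1302 push 5.0 rad 0.9
```

View pics/f.png

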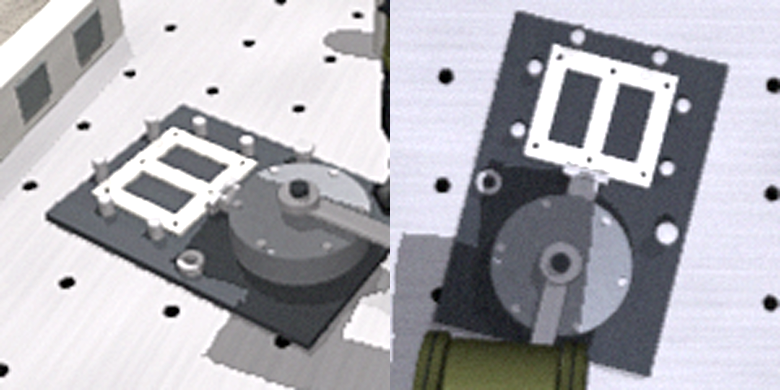

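The bracket lies against its stops with the pad touching it. The lever is at 0.806 rad, in the valley after the fourth peak (about 0.738), and the fifth is due near 0.885. I'll let it settle briefly and hand in.

Call:
{"op": "apply_moves", "data": {
  "motion": [
    [0,0,0,0],
    [0,0,0,0],
    [0,0,0,0],
    [0,0,0,0],
    [0,0,0,0],
    [0,0,0,0]
  ]
}}

```text
t: 10.6
ee_pos: [0.4703, 0.0142, 0.0838]
eef_rot: [0.401, 3.115, 0.002]
ft_force: [-0.1, 4.4, 6.8]
width: 0.0204
grip_force: 59.3
```

Run:
```python
from h import *
s=robot.read_state(); print(*ana(s["ee_pos"][:2],s["ft_force"][:2]),s["grip_force"])
print(robot.hand_in())
```

```text
0.809 0.1301 push 4.3 rad 1.0 59.30842101573944
the job is handed in; nothing more can be done
None
```

I handed the job in at about 10.6 s with the gripper still holding the knob: I felt four clicks, the lever is at 0.81 rad (short of the fifth, expected near 0.89), and the last picture shows the bracket against its stops.

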